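Dim the hall and ring for dinner

TASK

Dinner is about to be served. On the dimmer that carries the brass pointer clip, slide the broad bar grip along its track until the white line across the grip is in line with the pointer, then ring the desk bell by pressing its plunger all the way down and letting it come back up. Leave the other dimmer's round knob, the bowl and the candles as they are, and do not tip the bell over.

Things in the scene. Friction and masses are not known exactly. Their poses are not given: they have to be found in the camera images.
- dimmer: the dimmer to use: black box, aluminium face, 200 (x) x 110 (y) x 45 mm high, fixed to the table; origin at the centre of its underside. Its track runs along its own x axis through the middle of the top face (which is 45 mm above the table). It may stand left, middle or right, and is turned up to 0.3 rad
- grip (a joint): position of the dimmer's grip along the track, m: 0 at the end nearer the robot (dark), 0.12 at the far end (bright), growing along the dimmer's +x; at 0.06 the grip is at the dimmer's centre. It stays where it is left; about 1.5 N moves it
- grip_top (a point): centre of the grip's top. The grip is a black bar 20 mm long along the track, 36 mm wide across it; its sides stand from 2 to 36 mm above the face, so its top is 81 mm above the table; a white line runs across its top at mid-length
- clip: flat brass pointer clip fixed on the dimmer's +y edge, 20 mm wide, 5 mm high above the face, tapering to a tip that points at the track and ends 25 mm from the track's middle line. Its origin lies on the track's middle line, abreast of the pointer's tip, about at the height of the face; axes parallel to the dimmer's (x along the track)
- bell: loose desk bell, steel dome on a black base of 84 mm diameter, dome top 47 mm high, 0.3 kg; origin at the centre of its underside. It may stand left, middle or right
- plunger (a joint): how far the bell's plunger is pressed down, m: 0 released, 0.008 at its stop; springs back, about 5 N holds it down
- plunger_top (a point): centre of the top of the plunger's head, a steel disc of 20 mm diameter, 6 mm thick; 66 mm above the table when released
- spare_dimmer: the other dimmer, the same box without a clip; leave alone. Fixed; same size, origin and axes as the first
- knob_top (a point): top centre of the other dimmer's round knob, 22 mm diameter, 81 mm above the table; leave alone
- tealight: glass tealight cup with a wax light, 64 mm diameter, 55 mm high, origin at the centre of its underside; leave alone
- bowl: white bowl, 150 mm diameter, 60 mm high, origin at the centre of its underside; leave alone
- candle: cream pillar candle on a glass foot of 90 mm diameter, 138 mm high in all, origin at the centre of its underside; leave alone
Things that resemble listed ones, but are neither listed nor needed, are in the scene too. What is shaped like the bell but pink is not meant. What is shaped like the dimmer but blue is not meant.

How it is judged:
On the way, in this order (a step that is already met when the one before it is completed fails the run):
1. the grip's white line stands within 6 mm of the pointer (not (x of grip_top in the frame of clip above 0.006 m or x of grip_top in the frame of clip below -0.006 m)), for 0.3 s.
2. then the bell's plunger is pressed to its stop (at least 6.5 of its 8 mm), the grip still in line (not (x of grip_top in the frame of clip above 0.006 m or x of grip_top in the frame of clip below -0.006 m) and value of joint plunger above 0.0065 m), for 0.05 s.
At the end, for the whole second after the job is handed in: The grip is at rest with its white line within 6 mm (along the track) of the pointer, the plunger is back up (less than 1.5 mm down) and the bell stands upright and at rest (tilt under 0.1 rad) (not (x of grip_top in the frame of clip above 0.006 m or x of grip_top in the frame of clip below -0.006 m) and velocity of joint grip between -0.005 and 0.005 m/s and value of joint plunger below 0.0015 m and angle between bell's own z axis and vertical below 0.1 rad and linear speed of bell below 0.02 m/s); the robot touches nothing.
It fails at once if the bell is rung (plunger over 4 mm down) while the grip is more than 6 mm off the pointer ((x of grip_top in the frame of clip above 0.006 m or x of grip_top in the frame of clip below -0.006 m) and value of joint plunger above 0.004 m).
It fails at once if the other dimmer's knob is moved by more than 8 mm (distance of knob_top from where it was at the start of the episode above 0.008 m).
It fails at once if the bell is tipped by more than 0.4 rad (angle between bell's own z axis and vertical above 0.4 rad).
It fails at once if the bowl, the tealight or the candle is moved by more than 25 mm (distance of any of tealight, bowl, candle from where it was at the start of the episode above 0.025 m).
It also fails if it takes over 45 s, if anything falls off the work surface, if the arm or the gripper's body presses on something with over 40 N, if the wrist force passes 120 N, or if a joint passes its speed limit or range.

ROBOT

A 6-joint arm with a two-finger parallel gripper is mounted at the origin on the work surface. World frame = base frame: x ahead of the robot, y to its left, z up, the work surface at z = 0. Lengths are in m, angles in rad, forces in N, time in s.
With the tool pointing down it reaches from about 0.35 to 0.975 m from the base axis. Payload 4.9 kg.
Tool frame: the origin (TCP) lies on the centre line of the jaws, within the pads' length; the fingertips stand 19 mm ahead of it and the grasp point (between the pads) is the TCP; z points along the fingers, y is the line along which they close (so a half turn about z gives the same grasp; the last joint's range is limited). The gripper opens to 85 mm and grips with 20 to 120 N. Pads are 22 mm wide; open, the fingers measure 114 mm over their backs; the gripper's body (76 mm by 85 mm) begins 54 mm behind the grasp point. The pads swing forward as they close: fully open they stand 13 mm farther back than shut.
Start: joints at [-1.392, 0.053, 1.613, -0, 1.476, -0.119], TCP at [0.183, -0.597, 0.25] pointing down, gripper open.
Joint ranges: [-3.01, 3.01], [-1.01, 2.22], [0.06, 2.58], [-1.02, 4.17], [0.09, 2.62], [-3.14, 3.14]. Speed limits (rad/s): [2.57, 2.57, 3.14, 3.14, 3.14, 3.14].

INTERFACE

Orientations are given as a unit quaternion [w, x, y, z].
In Python, from plant import state, grab_frame, ticket, spotter gives the robot as it stands.
- The arm moves only by the tool apply_moves, never from a script. Its argument "series" is a list of rows, each an object of numbers: "jaw": the closure, from 0 (fully open) to 1 (shut); "dx", "dy", "dz": the shift along the tool's x, y, z in mm; "turn": the turn about the tool's z in rad. A call has 1 to 5 rows; each row is the pose to reach, as a shift and turn from the pose commanded when the call began, along the tool's axes at that moment; what a row does not reach only later rows make up. A row lasts 1/12 s, in which the tool goes at most 41.7 mm and 7.16 degrees, less where a joint would pass 70% of its speed; a pose out of reach is approached as far as the arm can. A call with a gripper value outside its range is refused whole. The fingers move at their own pace and stop on an object; the grip force is fixed at half the most. Time passes only in rows, so rows that repeat a pose let the fingers close. It gives the time, the measured TCP pose, the force, the opening and the grip force at its end, in the units of the state.
- state(): the state, without advancing time (a new reading comes with each control period).
- grab_frame(name): name is "scene" or "top" or "wrist"; returns a dict with "pixels" (480x640x3 uint8, red, green, blue), "mtx" (3x3 intrinsics, pixels), "dist_coeffs" ([k1, k2, p1, p2, k3] as OpenCV has them; the pictures are not rectified), "camera_from_world" (4x4, takes a point from world to camera coordinates). Camera axes: x right, y down, z forward; pixel columns grow to the right and rows downward; lengths in m; the calibration is good to about 2 mm. A picture is of the moment at which its call begins. There is no depth.
- ticket.job_done(): hands the job in; it is judged then, once.
Trained networks look in a picture, given as the dict that the camera call returned (one of the last four; its "shot" number tells which), for a name from the list of things; names that differ only in an ending like _2 or _b are one class to them, and where a whole thing is asked for, a point or a joint stands for the part that bears it (a point fixed in the world has none). Each returns a list of dicts, best first, with "conf" (0 to 1); they miss things now and then, are a little off and sometimes report something else, mostly with a low value. They report only what shows in the picture. A call takes as long as a camera call. They do not tell look-alikes from the thing itself.
- spotter.outline_of(picture, target): "region" (480x640 bool, what is visible of it) and "extent" ([left, top, right, bottom] in pixels, round what is visible of it).
The state is a dict: "time": time; "joint_pos": joint angles; "joint_vel": joint speeds; "joint_efforts": joint torques, N m; "tool_pos": TCP position; "tool_rot": TCP orientation; "contact_force": force on the tool from outside, world axes, zero at the start; "ft_torque": the same for the moment, N m; "gripper_width": opening from 0.0 (shut) to 1.0 (fully open); "grasp_force": force on a finger pad.
Only numpy, scipy, OpenCV 4.12 (cv2) and the standard library are available. Lean on these libraries where they do the work, as an engineer would, in place of code of your own. Each camera call takes 0.05 s, during which the arm holds its last target. There are 200 camera calls.

## Working session

There is one attempt and no reset: what is moved stays moved. The work goes in short steps, Python scripts to look and compute and a tool call to move; the robot and the scene stay as the last step left them, time stands still between calls to the robot, and variables do not carry over. Pictures are saved under pics/ and viewed, at most 10 in all, crops included, and the job is handed in when it is done.

Besides the shell and the picture viewer there is one more tool, called by a JSON object that holds its "method" and its "body", one argument or row to a line. apply_moves: Moves the arm, as the interface text tells. Its arguments: {"type":"object","properties":{"series":{"type":"array","items":{"type":"object","properties":{"jaw":{"type":"number"},"dx":{"type":"number"},"dy":{"type":"number"},"dz":{"type":"number"},"turn":{"type":"number"}}}}},"required":["series"]}

```bash
mkdir -p pics
cat > h.py <<'E'
import numpy as np, cv2
from plant import state, grab_frame, ticket, spotter
def save(f,name,crop=None,s=1):
    im=f["pixels"][:,:,::-1]
    if crop: l,t,r,b=crop; im=im[t:b,l:r]
    cv2.imwrite("pics/"+name,cv2.resize(im,None,fx=s,fy=s,interpolation=cv2.INTER_CUBIC))
def ray(f,uv):
    T=np.array(f["camera_from_world"]); R,t=T[:3,:3],T[:3,3]
    p=cv2.undistortPoints(np.array([[uv]],float),np.array(f["mtx"]),np.array(f["dist_coeffs"]))[0,0]
    d=R.T@np.array([p[0],p[1],1]); return -R.T@t,d/np.linalg.norm(d)
def atz(f,uv,z):
    o,d=ray(f,uv); return o+d*(z-o[2])/d[2]
def tri(fs,uvs):
    A=np.zeros((3,3));b=np.zeros(3);rs=[ray(f,u) for f,u in zip(fs,uvs)]
    for o,d in rs: P=np.eye(3)-np.outer(d,d);A+=P;b+=P@o
    x=np.linalg.solve(A,b); return x,[np.linalg.norm((np.eye(3)-np.outer(d,d))@(x-o)) for o,d in rs]
def proj(f,p):
    T=np.array(f["camera_from_world"]); return cv2.projectPoints(np.array([p],float),cv2.Rodrigues(T[:3,:3])[0],T[:3,3],np.array(f["mtx"]),np.array(f["dist_coeffs"]))[0][0,0]
E
python3 - <<'E'
from h import *
s=state(); print({k:np.round(s[k],3) for k in("time","tool_pos","tool_rot","gripper_width")})
fs={}
for n in("top","scene"):
    f=grab_frame(n); save(f,n+"0.png")
    print(n,"cam",np.round(ray(f,(320,240))[0],3))
    for t in("dimmer","grip","clip","bell","plunger","spare_dimmer","knob_top","tealight","bowl","candle"):
        for o in spotter.outline_of(f,t): 
            ys,xs=np.nonzero(o["region"]);c=(xs.mean(),ys.mean())
            print(n,t,round(o["conf"],2),o["extent"],np.round(c,1),np.round(atz(f,c,.05),3)[:2])
E
```

```text
{'time': np.float64(0.0), 'tool_pos': array([ 0.183, -0.597,  0.249]), 'tool_rot': array([-0.001,  0.989,  0.148, -0.   ]), 'gripper_width': np.float64(0.997)}
top cam [ 0.19  -0.02   1.612]
top dimmer 0.9 [203.0, 192.5, 262.8, 278.7] [232.2 233.2] [0.527 0.206]
top dimmer 0.9 [187.7, 288.2, 248.9, 374.1] [218.6 331.6] [0.275 0.239]
top dimmer 0.31 [281.4, 195.4, 343.1, 279.1] [311.9 236.8] [0.514 0.001]
top grip 0.65 [220.6, 209.4, 234.0, 224.5] [227.  217.6] [0.569 0.22 ]
top grip 0.51 [213.2, 345.7, 232.8, 358.4] [222.7 353.5] [0.221 0.228]
top bell 0.71 [362.4, 274.0, 396.5, 307.4] [379.1 291.8] [ 0.369 -0.167]
top bell 0.56 [375.5, 230.8, 404.9, 258.4] [390.9 244.7] [ 0.489 -0.201]
top plunger 0.53 [390.3, 239.4, 398.0, 243.8] [393.1 240.7] [ 0.499 -0.207]
top plunger 0.38 [376.6, 287.5, 387.8, 294.5] [381.6 288.8] [ 0.376 -0.173]
top spare_dimmer 0.58 [284.2, 196.3, 342.7, 277.3] [312.4 237.2] [ 0.513 -0.001]
top knob_top 0.6 [214.2, 237.5, 220.9, 251.1] [215.8 241.9] [0.505 0.248]
top tealight 0.92 [248.9, 143.5, 272.9, 171.2] [260.1 155.4] [0.737 0.134]
top tealight 0.28 [220
[... 664 characters left out ...]
249]
scene bell 0.91 [288.3, 175.5, 320.3, 208.2] [305.7 191.1] [ 0.403 -0.152]
scene bell 0.59 [256.9, 200.2, 287.7, 231.8] [270.6 215.2] [ 0.522 -0.186]
scene plunger 0.38 [268.3, 202.7, 272.8, 205.8] [269.5 203.4] [ 0.49  -0.211]
scene spare_dimmer 0.66 [299.6, 213.0, 363.9, 293.7] [331.2 252.7] [0.542 0.011]
scene spare_dimmer 0.56 [368.4, 253.5, 431.9, 334.7] [402.  294.2] [0.557 0.218]
scene knob_top 0.57 [331.9, 223.9, 341.8, 238.0] [336.8 228.9] [ 0.47  -0.015]
scene tealight 0.68 [320.5, 321.8, 346.7, 360.5] [333.9 340.7] [0.748 0.141]
scene bowl 0.67 [140.8, 158.0, 201.5, 203.5] [172.  181.6] [ 0.567 -0.482]
scene candle 0.92 [479.4, 318.2, 530.2, 378.7] [504.6 348.4] [0.563 0.483]
```

View pics/top0.png

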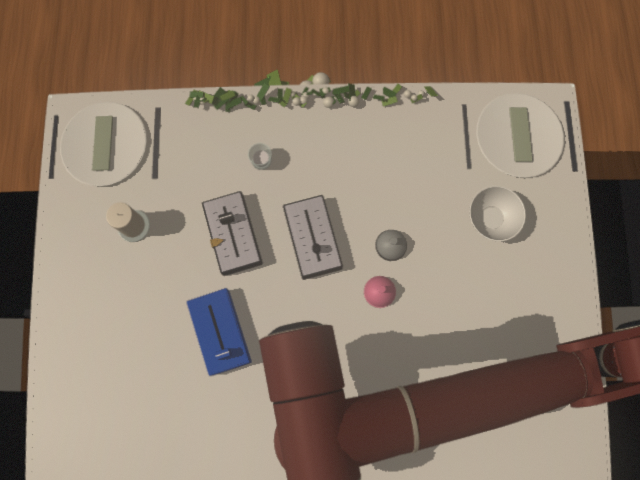

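View pics/scene0.png

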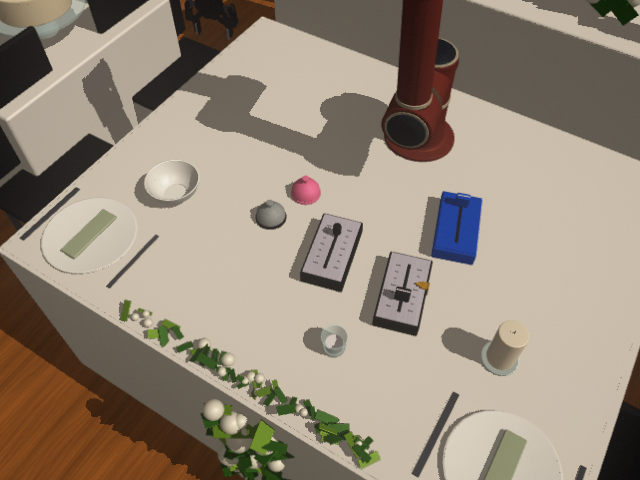

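Dimmers in the top view: (232,233) has an aluminium face, a bar grip at (227,217) and brass at (216,242), so it fits. (312,237) has a round knob and no clip, so it is the spare. (219,332) is blue and a look-alike. Bells: (391,245) is steel-grey and fits; (380,292) is pink and not meant. I'll confirm these in one crop.

Run:
```python
from h import *
f=grab_frame("top"); save(f,"crop1.png",(190,180,420,320),3.4)
```

```text
(no output)
```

View pics/crop1.png

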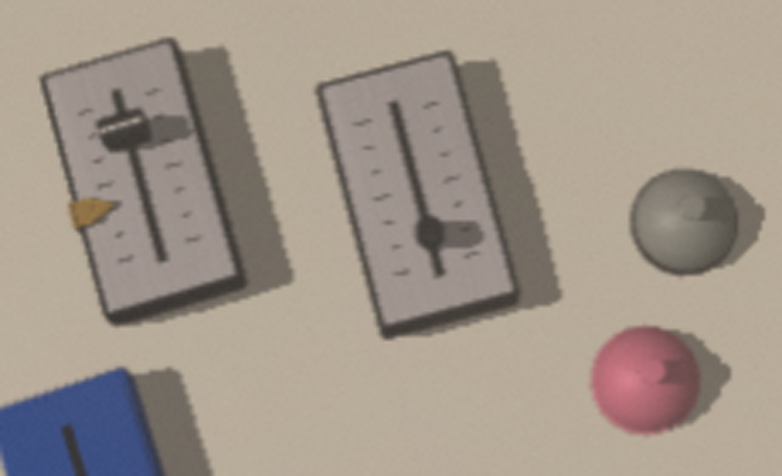

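{"method": "apply_moves", "body": {
  "series": [
    {"dx":30,"dy":-27,"dz":-10,"turn":-0.12},
    {"dx":60,"dy":-54,"dz":-20,"turn":-0.24},
    {"dx":90,"dy":-81,"dz":-30,"turn":-0.36},
    {"dx":120,"dy":-108,"dz":-40,"turn":-0.48},
    {"dx":150,"dy":-135,"dz":-50,"turn":-0.6}
  ]
}}

```text
invalid input at $.series[0]: expected keys jaw, dx, dy, dz, turn
```

The crop confirms it. The left dimmer has the brass pointer, tip at crop (120,206), and the bar grip with its white line at crop (123,125). The middle dimmer has the round knob at (430,232). The grey bell is at (685,220), with the pink one below it.

{"method": "apply_moves", "body": {
  "series": [
    {"jaw":0,"dx":30,"dy":-27,"dz":-10,"turn":-0.12},
    {"jaw":0,"dx":60,"dy":-54,"dz":-20,"turn":-0.24},
    {"jaw":0,"dx":90,"dy":-81,"dz":-30,"turn":-0.36},
    {"jaw":0,"dx":120,"dy":-108,"dz":-40,"turn":-0.48},
    {"jaw":0,"dx":150,"dy":-135,"dz":-50,"turn":-0.6}
  ]
}}

```text
time: 1.57
tool_pos: [0.2877, -0.4228, 0.3008]
tool_rot: [0.0, 0.9, 0.436, 0.0]
contact_force: [0.5, 0.3, 0.4]
gripper_width: 1.004
grasp_force: 0.0
```

{"method": "apply_moves", "body": {
  "series": [
    {"jaw":0,"dx":40,"dy":-9,"dz":0,"turn":-0.12},
    {"jaw":0,"dx":80,"dy":-18,"dz":0,"turn":-0.24},
    {"jaw":0,"dx":120,"dy":-27,"dz":0,"turn":-0.36},
    {"jaw":0,"dx":160,"dy":-36,"dz":0,"turn":-0.48},
    {"jaw":0,"dx":200,"dy":-46,"dz":0,"turn":-0.6}
  ]
}}

```text
time: 1.98
tool_pos: [0.3763, -0.2375, 0.3006]
tool_rot: [0.001, 0.731, 0.683, 0.0]
contact_force: [0.7, -0.2, -0.7]
gripper_width: 1.002
grasp_force: 0.0
```

Run:
```python
from h import *
import pickle
f=grab_frame("wrist"); save(f,"w1.png"); s=state(); print(np.round(s["tool_pos"],4),np.round(s["tool_rot"],4))
pickle.dump(f,open("w1.pkl","wb")); print(np.round(f["camera_from_world"],3))
for t in("bell","plunger","grip","clip","dimmer"):
    for o in spotter.outline_of(f,t):
        ys,xs=np.nonzero(o["region"]);c=(xs.mean(),ys.mean()); print(t,round(o["conf"],2),o["extent"],np.round(c,1),np.round(atz(f,c,.06),3)[:2])
```

```text
[ 0.3789 -0.2317  0.3007] [-4.000e-04  7.265e-01  6.871e-01  2.700e-03]
[[ 0.998 -0.067  0.002 -0.394]
 [-0.064 -0.942  0.33  -0.26 ]
 [-0.02  -0.329 -0.944  0.358]
 [ 0.     0.     0.     1.   ]]
bell 0.76 [394.5, 95.2, 483.2, 180.0] [439.5 140.7] [ 0.485 -0.2  ]
bell 0.72 [269.9, 66.2, 354.7, 158.6] [310.1 111.7] [ 0.377 -0.169]
plunger 0.74 [300.4, 103.5, 325.3, 131.8] [308.9 116.2] [ 0.376 -0.173]
plunger 0.67 [445.4, 138.4, 468.2, 161.8] [457.1 149.4] [ 0.5   -0.208]
dimmer 0.3 [393.4, 98.4, 486.1, 183.0] [439.5 140.7] [ 0.485 -0.2  ]
```

View pics/w1.png

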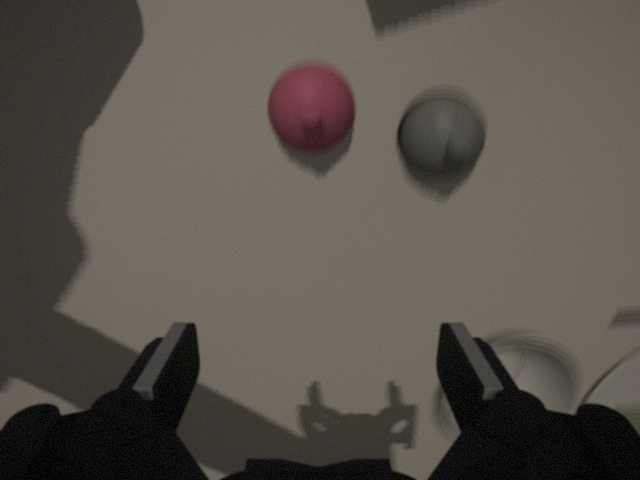

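The wrist view shows the pink bell at (312,108) and the grey bell at (441,138), its plunger head near (455,148), blurred because the arm was still moving. I'll move toward the bell for a second view.

{"method": "apply_moves", "body": {
  "series": [
    {"jaw":0,"dx":28,"dy":30,"dz":0,"turn":-0.04},
    {"jaw":0,"dx":56,"dy":60,"dz":0,"turn":-0.08},
    {"jaw":0,"dx":85,"dy":90,"dz":0,"turn":-0.12},
    {"jaw":0,"dx":110,"dy":115,"dz":0,"turn":-0.16},
    {"jaw":0,"dx":110,"dy":115,"dz":0,"turn":-0.16}
  ]
}}

```text
time: 2.7
tool_pos: [0.5013, -0.1364, 0.2997]
tool_rot: [-0.001, 0.675, 0.738, 0.001]
contact_force: [-1.3, 0.1, 1.3]
gripper_width: 1.001
grasp_force: 0.0
```

Run:
```python
from h import *
import pickle
for i in range(4): f=grab_frame("wrist")
save(f,"w2.png"); s=state(); print(np.round(s["tool_pos"],4),np.round(s["tool_rot"],4))
pickle.dump(f,open("w2.pkl","wb"))
for t in("bell","plunger"):
    for o in spotter.outline_of(f,t):
        ys,xs=np.nonzero(o["region"]);c=(xs.mean(),ys.mean()); print(t,round(o["conf"],2),o["extent"],np.round(c,1),np.round(atz(f,c,.06),3)[:2])
```

```text
[ 0.498  -0.1396  0.3   ] [-3.000e-04  6.768e-01  7.362e-01 -4.000e-04]
bell 0.94 [271.9, 207.0, 354.5, 282.7] [311.1 244.4] [ 0.498 -0.188]
bell 0.86 [150.9, 162.3, 235.4, 243.6] [192.7 202.5] [ 0.39  -0.158]
plunger 0.91 [298.5, 255.3, 320.2, 274.3] [310.  265.1] [ 0.499 -0.209]
plunger 0.82 [166.7, 207.6, 191.3, 232.4] [176.5 218.8] [ 0.376 -0.174]
```

View pics/w2.png

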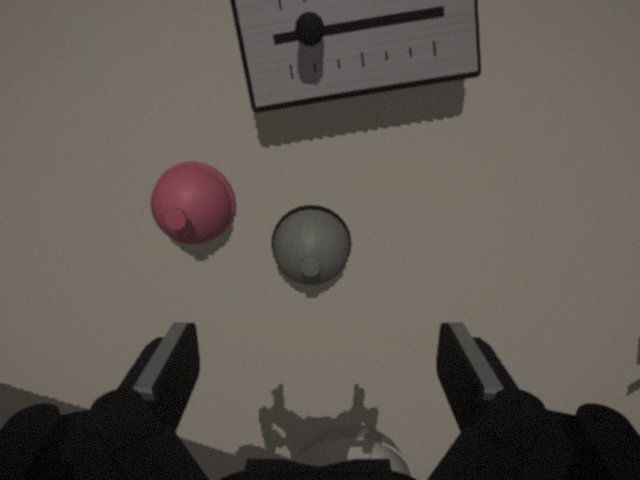

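The grey bell is at (311,245) with its plunger head clear at (311,266). The pink bell is at (193,203), and the spare dimmer is at the top of the frame. Next I'll go to the clip dimmer.

{"method": "apply_moves", "body": {
  "series": [
    {"jaw":0,"dx":40,"dy":5,"dz":0,"turn":-0.04},
    {"jaw":0,"dx":80,"dy":10,"dz":0,"turn":-0.08},
    {"jaw":0,"dx":120,"dy":15,"dz":0,"turn":-0.12},
    {"jaw":0,"dx":160,"dy":20,"dz":0,"turn":-0.16},
    {"jaw":0,"dx":200,"dy":25,"dz":0,"turn":-0.18}
  ]
}}

```text
time: 3.42
tool_pos: [0.5056, 0.0637, 0.3008]
tool_rot: [0.001, 0.607, 0.794, 0.0]
contact_force: [0.6, 0.0, -0.1]
gripper_width: 0.997
grasp_force: 0.0
```

{"method": "apply_moves", "body": {
  "series": [
    {"jaw":0,"dx":40,"dy":12,"dz":0,"turn":0},
    {"jaw":0,"dx":80,"dy":24,"dz":0,"turn":0},
    {"jaw":0,"dx":120,"dy":36,"dz":0,"turn":0},
    {"jaw":0,"dx":160,"dy":48,"dz":0,"turn":0},
    {"jaw":0,"dx":200,"dy":60,"dz":0,"turn":0}
  ]
}}

```text
time: 3.83
tool_pos: [0.5112, 0.2723, 0.3008]
tool_rot: [0.0, 0.608, 0.794, 0.0]
contact_force: [0.8, 0.1, -0.6]
gripper_width: 1.0
grasp_force: 0.0
```

Run:
```python
from h import *
import pickle
for i in range(5): f=grab_frame("wrist")
save(f,"w3.png"); s=state(); print(np.round(s["tool_pos"],4),np.round(s["tool_rot"],4))
pickle.dump(f,open("w3.pkl","wb"))
for t in("dimmer","grip","clip"):
    for o in spotter.outline_of(f,t):
        ys,xs=np.nonzero(o["region"]);c=(xs.mean(),ys.mean()); print(t,round(o["conf"],2),o["extent"],np.round(c,1),np.round(atz(f,c,.08),3)[:2])
```

```text
[0.5114 0.2706 0.3003] [ 2.000e-04  6.072e-01  7.946e-01 -2.000e-04]
dimmer 0.83 [1.0, 80.8, 184.1, 211.7] [ 90.2 148. ] [0.324 0.263]
dimmer 0.73 [215.2, 189.1, 428.1, 305.5] [323.8 246.8] [0.53  0.231]
grip 0.67 [345.2, 240.0, 373.0, 287.8] [358.8 262.5] [0.563 0.225]
grip 0.61 [0.0, 141.2, 6.5, 176.6] [  2.6 162.9] [0.251 0.232]
clip 0.63 [292.5, 188.4, 318.5, 232.3] [305.  206.7] [0.505 0.261]
```

View pics/w3.png

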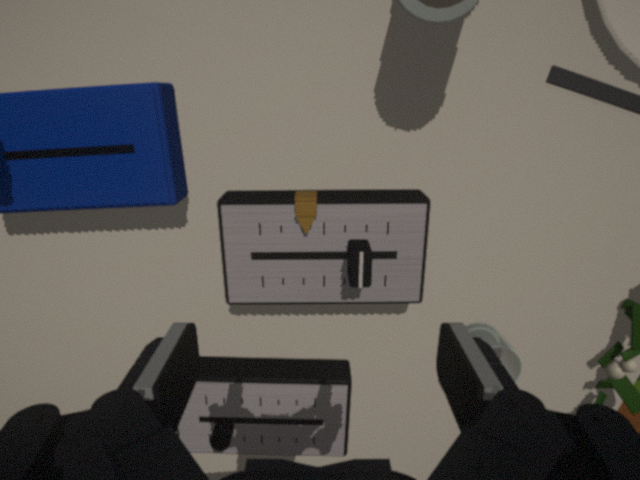

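The clip dimmer's face has corners near (221,204), (427,203), (422,302) and (229,304). The pointer tip is at (306,235), and the grip's white line runs from (362,250) to (361,287), right of the pointer.

Run:
```python
from h import *
import pickle
w1,w2,w3=[pickle.load(open(f"w{i}.pkl","rb")) for i in(1,2,3)]
t=grab_frame("top")
print("tip",tri([w3,t],[(306,235),(225.3,240.6)]),atz(w3,(306,235),.047))
print("line",tri([w3,t],[(361.5,268),(225.9,216.8)]),atz(w3,(361.5,268),.081))
a,b=atz(w3,(251,256),.045),atz(w3,(397,255),.045); print("track",a,b,np.linalg.norm(a-b),np.arctan2(*(b-a)[1::-1]))
c=[atz(w3,p,.045) for p in((221,204),(427,203),(422,302),(229,304))]
for i in range(4): d=c[(i+1)%4]-c[i]; print(np.linalg.norm(d),np.arctan2(d[1],d[0]))
print("centre",np.mean(c,0))
print("plunger",tri([w2,t],[(311,266),(393.8,241.2)]),tri([w1,w2],[(455,148),(311,266)]),atz(w2,(311,266),.066))
```

```text
tip (array([0.51223637, 0.22473678, 0.041279  ]), [np.float64(0.0022709656120589853), np.float64(0.002270965612059157)]) [0.51405838 0.22592113 0.047     ]
line (array([0.56631578, 0.21900567, 0.07630749]), [np.float64(0.001452228108950828), np.float64(0.0014522281089510175)]) [0.56675933 0.22062236 0.081     ]
track [0.46864548 0.19066932 0.045     ] [0.60368205 0.2287472  0.045     ] 0.1403025336334132 0.27484568927804165
0.19005828909986827 0.27275256493829375
0.10222023850845252 -1.266313199900714
0.19362705089691046 -2.862813694651827
0.10333615210370867 1.8404300902022115
centre [0.53685931 0.21003959 0.045     ]
plunger (array([ 0.49819237, -0.20928377,  0.05783499]), [np.float64(0.001909112583639062), np.float64(0.001909112583639108)]) (array([ 0.4988284 , -0.20781609,  0.06127583]), [np.float64(0.0013853683555056571), np.float64(0.0013853683555057055)]) [ 0.49964924 -0.20696187  0.066     ]
```

The measurements agree: yaw is about 0.276 rad, the face is about 45 mm high and the line about 79 mm. The grip has to go about −49 mm along the track. I'll descend over the grip.

{"method": "apply_moves", "body": {
  "series": [
    {"jaw":0,"dx":-16,"dy":10,"dz":30,"turn":-0.01},
    {"jaw":0,"dx":-32,"dy":20,"dz":65,"turn":-0.01},
    {"jaw":0,"dx":-50,"dy":30,"dz":98,"turn":-0.01},
    {"jaw":0,"dx":-64,"dy":39.5,"dz":130,"turn":-0.01},
    {"jaw":0,"dx":-64,"dy":39.5,"dz":150,"turn":-0.01}
  ]
}}

```text
time: 4.7
tool_pos: [0.5665, 0.2167, 0.1466]
tool_rot: [-0.001, 0.604, 0.797, -0.002]
contact_force: [-0.5, -0.6, -0.0]
gripper_width: 1.001
grasp_force: 0.0
```

Run:
```python
from h import *
import pickle
for i in range(5): f=grab_frame("wrist")
save(f,"w4.png"); s=state(); p=s["tool_pos"];q=s["tool_rot"];print(np.round(p,4),np.round(q,4),s["gripper_width"])
pickle.dump(f,open("w4.pkl","wb"))
print("TCP px",proj(f,p),"pred line px",proj(f,[.5664,.2195,.081]))
```

```text
[0.5671 0.2203 0.1524] [0.0009 0.6029 0.7978 0.0011] 0.9961287887760072
TCP px [315.76436516 351.75967563] pred line px [314.4419563  269.36622654]
```

View pics/w4.png

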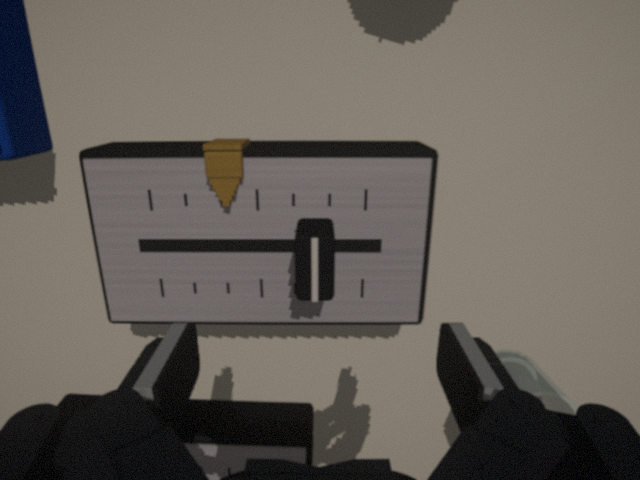

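The line centre is at (315,270), exactly as predicted, and the pointer tip is at (227,208). I'll go down and cage the grip.

{"method": "apply_moves", "body": {
  "series": [
    {"jaw":0,"dx":0,"dy":0,"dz":26,"turn":0},
    {"jaw":0,"dx":0,"dy":0,"dz":52,"turn":0},
    {"jaw":0,"dx":0,"dy":0,"dz":77,"turn":0},
    {"jaw":0.3,"dx":0,"dy":0,"dz":77,"turn":0},
    {"jaw":0.5,"dx":0,"dy":0,"dz":77,"turn":0}
  ]
}}

```text
time: 5.37
tool_pos: [0.5663, 0.2207, 0.0744]
tool_rot: [0.0, 0.603, 0.798, 0.0]
contact_force: [0.1, 0.1, 1.0]
gripper_width: 0.748
grasp_force: 0.0
```

{"method": "apply_moves", "body": {
  "series": [
    {"jaw":0.7,"dx":0,"dy":0,"dz":0,"turn":0},
    {"jaw":0.7,"dx":0,"dy":0,"dz":0,"turn":0},
    {"jaw":0.7,"dx":0,"dy":0,"dz":0,"turn":0},
    {"jaw":0.7,"dx":0,"dy":0,"dz":0,"turn":0}
  ]
}}

```text
time: 5.7
tool_pos: [0.5672, 0.2207, 0.0752]
tool_rot: [0.001, 0.603, 0.798, 0.001]
contact_force: [0.5, -0.2, -0.3]
gripper_width: 0.3
grasp_force: 0.0
```

Run:
```python
from h import *
import pickle
w3,w4=[pickle.load(open(f"w{i}.pkl","rb")) for i in(3,4)]
u=np.array([np.cos(.276),np.sin(.276)])
tip=tri([w3,w4],[(306,235),(227,208)]); line=tri([w3,w4],[(361.5,268),(315,269.5)]); print("tip",tip,"line",line)
A,B=atz(w4,(227,208),.048),atz(w4,(315,269.5),.081); print(A,B,"shift",(A-B)[:2]@u, (tip[0]-line[0])[:2]@u)
a,b=atz(w4,(139,245.5),.045),atz(w4,(381,245.5),.045); print("yaw",np.arctan2(*(b-a)[1::-1]),np.linalg.norm(b-a))
for k in("tool_pos","tool_rot","gripper_width","grasp_force","contact_force"): print(k,np.round(state()[k],4))
```

```text
tip (array([0.51385937, 0.22807812, 0.05090476]), [np.float64(0.000805493610967338), np.float64(0.0008054936109674019)]) line (array([0.56613426, 0.22150366, 0.08458233]), [np.float64(0.00048018686811924913), np.float64(0.0004801868681192371)])
[0.51355211 0.22799325 0.048     ] [0.56668579 0.219506   0.081     ] shift -0.048809890559498505 -0.048504853888966394
yaw 0.2763060008431121 0.14050184317376352
tool_pos [0.5672 0.2207 0.0752]
tool_rot [0.0009 0.6027 0.798  0.0011]
gripper_width 0.3
grasp_force 0.0
contact_force [ 0.4969 -0.1687 -0.2518]
```

{"method": "apply_moves", "body": {
  "series": [
    {"jaw":0.7,"dx":0,"dy":-14,"dz":0,"turn":0},
    {"jaw":0.7,"dx":0,"dy":-28,"dz":0,"turn":0},
    {"jaw":0.7,"dx":0,"dy":-40,"dz":0,"turn":0},
    {"jaw":0.7,"dx":0,"dy":-50,"dz":0,"turn":0},
    {"jaw":0.7,"dx":0,"dy":-50,"dz":0,"turn":0}
  ]
}}

```text
time: 6.12
tool_pos: [0.5172, 0.2065, 0.0739]
tool_rot: [0.0, 0.603, 0.798, 0.0]
contact_force: [-0.1, 0.5, 0.1]
gripper_width: 0.304
grasp_force: 0.0
```

Run:
```python
from h import *
import pickle
for i in range(4): f=grab_frame("wrist")
save(f,"w5.png",(120,80,520,380),2); s=state(); p=s["tool_pos"];print(np.round(p,4),s["gripper_width"],s["contact_force"])
pickle.dump(f,open("w5.pkl","wb"))
```

```text
[0.5184 0.2067 0.0734] 0.2980719737631621 [ 0.93348164 -0.19154803 -0.36823356]
```

View pics/w5.png

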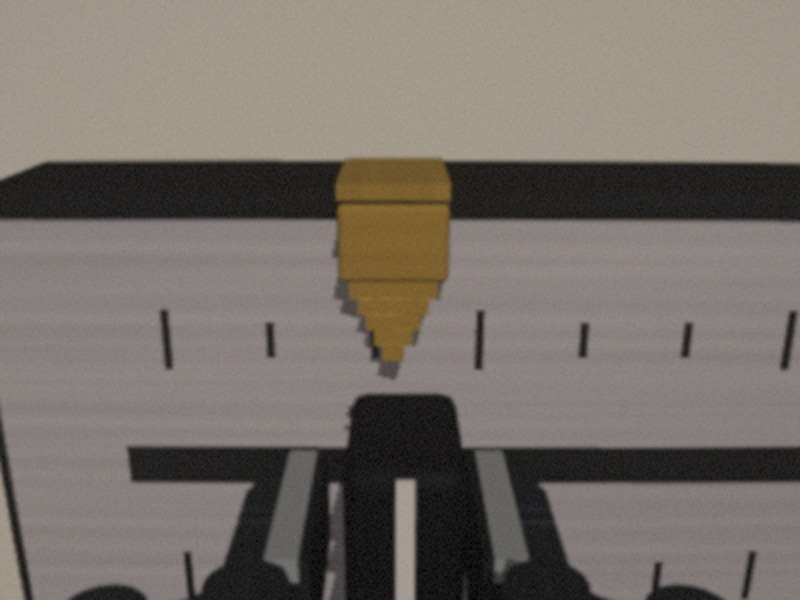

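The line is at crop (405,540), i.e. pixel (322.5,350). The pointer tip is at crop (393,360), i.e. pixel (316.5,260), so they are nearly in line.

Run:
```python
from h import *
import pickle
w=pickle.load(open("w5.pkl","rb"));u=np.array([np.cos(.276),np.sin(.276)])
for l in((322.5,330),(322.5,350),(323,370)): print((atz(w,l,.081)-atz(w,(316.5,260),.048))[:2]@u, (atz(w,l,.081)-atz(w,(316.5,200),.05))[:2]@u)
```

```text
0.001950716350046676 0.001960914554063552
0.001991288073676909 0.002001486277693785
0.002197571436316769 0.002207769640333645
```

The grip is still 2 mm off. I'll nudge it −2 mm, open and rise.

{"method": "apply_moves", "body": {
  "series": [
    {"jaw":0.7,"dx":0,"dy":-2,"dz":0,"turn":0},
    {"jaw":0.7,"dx":0,"dy":-2,"dz":0,"turn":0},
    {"jaw":0.5,"dx":0,"dy":0,"dz":0,"turn":0},
    {"jaw":0.3,"dx":0,"dy":0,"dz":0,"turn":0},
    {"jaw":0.3,"dx":0,"dy":0,"dz":0,"turn":0}
  ]
}}

```text
time: 6.73
tool_pos: [0.5182, 0.2067, 0.0732]
tool_rot: [-0.0, 0.603, 0.798, -0.0]
contact_force: [0.2, 0.1, -0.7]
gripper_width: 0.695
grasp_force: 0.0
```

{"method": "apply_moves", "body": {
  "series": [
    {"jaw":0.3,"dx":0,"dy":0,"dz":-25,"turn":0},
    {"jaw":0.3,"dx":0,"dy":0,"dz":-60,"turn":0},
    {"jaw":0.5,"dx":0,"dy":0,"dz":-90,"turn":0},
    {"jaw":0.8,"dx":10,"dy":0,"dz":-110,"turn":0},
    {"jaw":1,"dx":20,"dy":0,"dz":-115,"turn":0}
  ]
}}

```text
time: 7.15
tool_pos: [0.515, 0.2267, 0.1934]
tool_rot: [0.002, 0.603, 0.798, 0.003]
contact_force: [0.5, 0.8, 0.5]
gripper_width: 0.284
grasp_force: 0.0
```

Run:
```python
from h import *
import pickle
for i in range(5): f=grab_frame("wrist")
save(f,"w6.png",(170,110,470,310),2.6); s=state(); p=s["tool_pos"];print(np.round(p,4),np.round(s["tool_rot"],4),s["gripper_width"])
pickle.dump(f,open("w6.pkl","wb"))
```

```text
[0.5114 0.2256 0.1857] [-0.0011  0.6025  0.7981 -0.0017] 0.002463274165216715
```

View pics/w6.png

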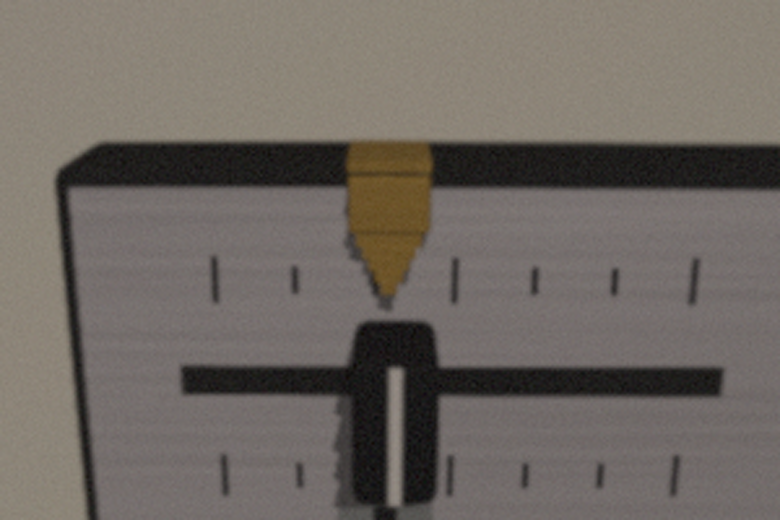

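Run:
```python
from h import *
import pickle
w=pickle.load(open("w6.pkl","rb"));u=np.array([np.cos(.276),np.sin(.276)])
for t,z in(((319.2,225.4),.048),((319.7,185),.05)): print((atz(w,(321.9,277.3),.081)-atz(w,t,z))[:2]@u)
p=state()["tool_pos"];h=2*np.arctan2(.7981,.6025);x=np.array([np.cos(h),np.sin(h)]);y=np.array([x[1],-x[0]])
d=np.array([.5,-.17])-p[:2];print("to view: dx,dy mm",1e3*d@x,1e3*d@y)
```

```text
0.0016374424346461624
0.0014238027030047454
to view: dx,dy mm -377.32858412906745 -119.29180376687391
```

The line is 1.5 mm from the pointer, well within 6 mm. On to the bell with the gripper shut.

{"method": "apply_moves", "body": {
  "series": [
    {"jaw":1,"dx":-38,"dy":-12,"dz":-3,"turn":0},
    {"jaw":1,"dx":-76,"dy":-24,"dz":-5,"turn":0},
    {"jaw":1,"dx":-114,"dy":-36,"dz":-5,"turn":0},
    {"jaw":1,"dx":-152,"dy":-48,"dz":-5,"turn":0},
    {"jaw":1,"dx":-190,"dy":-60,"dz":-5,"turn":0}
  ]
}}

```text
time: 7.82
tool_pos: [0.5053, 0.0249, 0.1909]
tool_rot: [-0.002, 0.603, 0.798, -0.001]
contact_force: [1.1, -0.1, -0.7]
gripper_width: 0.001
grasp_force: 0.0
```

{"method": "apply_moves", "body": {
  "series": [
    {"jaw":1,"dx":-38,"dy":-12,"dz":0,"turn":0},
    {"jaw":1,"dx":-76,"dy":-24,"dz":0,"turn":0},
    {"jaw":1,"dx":-114,"dy":-36,"dz":0,"turn":0},
    {"jaw":1,"dx":-152,"dy":-48,"dz":0,"turn":0},
    {"jaw":1,"dx":-187,"dy":-59,"dz":0,"turn":0}
  ]
}}

```text
time: 8.23
tool_pos: [0.4996, -0.1713, 0.1909]
tool_rot: [-0.002, 0.603, 0.798, -0.0]
contact_force: [1.1, 0.1, -0.0]
gripper_width: -0.0
grasp_force: 0.0
```

Run:
```python
from h import *
import pickle
for i in range(6): f=grab_frame("wrist")
save(f,"w7.png"); s=state(); p=s["tool_pos"];print(np.round(p,4),np.round(s["tool_rot"],4),s["gripper_width"])
pickle.dump(f,open("w7.pkl","wb"))
for o in spotter.outline_of(f,"plunger"):
    ys,xs=np.nonzero(o["region"]);c=(xs.mean(),ys.mean()); print(round(o["conf"],2),o["extent"],np.round(c,1),np.round(atz(f,c,.064),4)[:2])
```

```text
[ 0.5006 -0.1682  0.1918] [-1.400e-03  6.024e-01  7.982e-01 -1.000e-04] 0.0006672637916327179
0.94 [102.6, 167.8, 135.2, 207.6] [117.9 185.8] [ 0.3764 -0.1727]
0.76 [281.3, 268.9, 311.9, 300.9] [296.3 285.8] [ 0.4982 -0.2073]
```

View pics/w7.png

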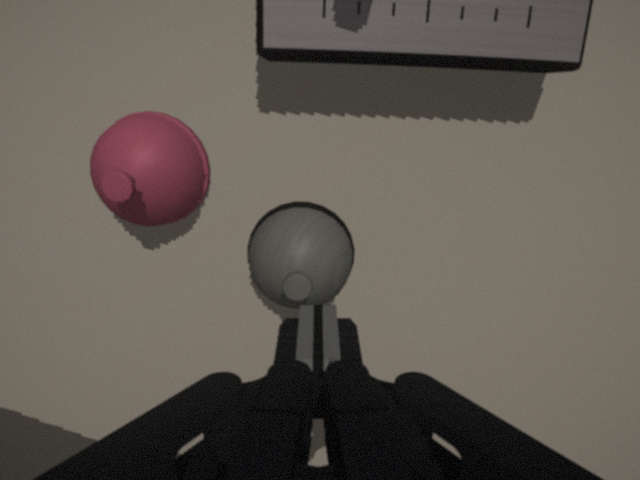

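The grey bell's plunger head is at (297,286), ahead of the shut fingertips at (318,305). I'll triangulate it with the earlier view.

Run:
```python
from h import *
import pickle
w2,w7=[pickle.load(open(f"w{i}.pkl","rb")) for i in(2,7)]
print(tri([w2,w7],[(311,266),(297,286)]), atz(w7,(297,286),.066))
p=state()["tool_pos"];h=2*np.arctan2(.7982,.6024);x=np.array([np.cos(h),np.sin(h)]);y=np.array([x[1],-x[0]])
d=atz(w7,(297,286),.066)[:2]-p[:2];print("dx,dy",1e3*d@x,1e3*d@y,"z",p[2])
```

```text
(array([ 0.49989158, -0.21413827,  0.04924629]), [np.float64(0.00011164732571594306), np.float64(0.00011164732571594736)]) [ 0.49853324 -0.20631049  0.066     ]
dx,dy -36.27880283882444 -12.797870018053969 z 0.19220161708402858
```

I'll use the point on the 66 mm plane, (0.4985, −0.2063). It agrees with the bell's base and with the top-view triangulation, while the short-baseline height is weak. I'll approach to 15 mm above it, then press while watching the force.

{"method": "apply_moves", "body": {
  "series": [
    {"jaw":1,"dx":-18,"dy":-6,"dz":0,"turn":0},
    {"jaw":1,"dx":-36,"dy":-13,"dz":25,"turn":0},
    {"jaw":1,"dx":-36,"dy":-13,"dz":55,"turn":0},
    {"jaw":1,"dx":-36,"dy":-13,"dz":85,"turn":0},
    {"jaw":1,"dx":-36,"dy":-13,"dz":92,"turn":0}
  ]
}}

```text
time: 9.0
tool_pos: [0.4956, -0.2044, 0.0957]
tool_rot: [-0.005, 0.602, 0.798, -0.0]
contact_force: [-1.4, 0.5, -1.2]
gripper_width: -0.002
grasp_force: 0.0
```

Run:
```python
from h import *
for i in range(5): f=grab_frame("wrist")
g=grab_frame("scene"); a=f["pixels"][200:440,200:440]; b=g["pixels"][160:260,220:320]
cv2.imwrite("pics/c8.png",np.hstack([cv2.resize(x[:,:,::-1],(400,400),interpolation=cv2.INTER_CUBIC) for x in(a,b)]))
s=state(); p=s["tool_pos"];print(np.round(p,4),np.round(s["tool_rot"],4),np.round(s["contact_force"],2))
print("tip px scene",proj(g,p-[0,0,.019]),"target",proj(g,[.4985,-.2063,.066]),"wrist",proj(f,p-[0,0,.019]),proj(f,[.4985,-.2063,.066]))
```

```text
[ 0.5002 -0.2077  0.1038] [2.100e-03 6.023e-01 7.982e-01 2.000e-04] [ 0.88 -0.15 -0.14]
tip px scene [267.56437606 197.90987015] target [268.85483838 202.30803877] wrist [314.52279796 324.71741501] [311.80518201 297.61562302]
```

View pics/c8.png

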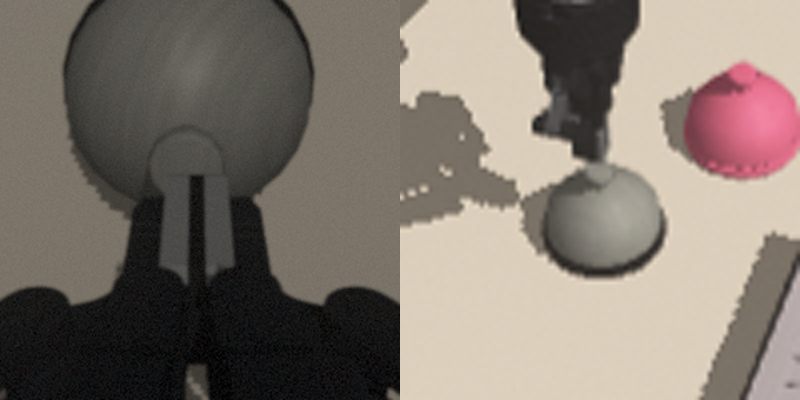

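The left half shows the plunger head at (312,296), matching the prediction. The fingertips stand just above it, 2 mm off to one side. The scene view agrees, so I'll press.

{"method": "apply_moves", "body": {
  "series": [
    {"jaw":1,"dx":2,"dy":-1,"dz":8,"turn":0},
    {"jaw":1,"dx":2,"dy":-1,"dz":14,"turn":0},
    {"jaw":1,"dx":2,"dy":-1,"dz":17,"turn":0},
    {"jaw":1,"dx":2,"dy":-1,"dz":19,"turn":0},
    {"jaw":1,"dx":2,"dy":-1,"dz":19,"turn":0}
  ]
}}

```text
time: 9.72
tool_pos: [0.497, -0.2056, 0.082]
tool_rot: [-0.0, 0.603, 0.798, 0.0]
contact_force: [-0.8, 1.4, 3.1]
gripper_width: -0.002
grasp_force: 1.2
```

{"method": "apply_moves", "body": {
  "series": [
    {"jaw":1,"dx":0,"dy":0,"dz":2,"turn":0},
    {"jaw":1,"dx":0,"dy":0,"dz":4,"turn":0},
    {"jaw":1,"dx":0,"dy":0,"dz":5,"turn":0},
    {"jaw":1,"dx":0,"dy":0,"dz":5,"turn":0},
    {"jaw":1,"dx":0,"dy":0,"dz":5,"turn":0}
  ]
}}

```text
time: 10.13
tool_pos: [0.4972, -0.2058, 0.0776]
tool_rot: [0.0, 0.603, 0.798, 0.0]
contact_force: [-1.8, 2.4, 4.1]
gripper_width: 0.0
grasp_force: 2.1
```

{"method": "apply_moves", "body": {
  "series": [
    {"jaw":1,"dx":0,"dy":0,"dz":1,"turn":0},
    {"jaw":1,"dx":0,"dy":0,"dz":2,"turn":0},
    {"jaw":1,"dx":0,"dy":0,"dz":2,"turn":0},
    {"jaw":1,"dx":0,"dy":0,"dz":2,"turn":0}
  ]
}}

```text
time: 10.47
tool_pos: [0.4973, -0.2059, 0.0769]
tool_rot: [-0.0, 0.603, 0.798, -0.0]
contact_force: [-5.3, 2.8, 12.7]
gripper_width: 0.001
grasp_force: 6.2
```

The force jumped to 12.7 N with z no longer falling, so the plunger is at its stop. Now I'll release it and rise.

{"method": "apply_moves", "body": {
  "series": [
    {"jaw":1,"dx":0,"dy":0,"dz":-6,"turn":0},
    {"jaw":1,"dx":0,"dy":0,"dz":-14,"turn":0},
    {"jaw":1,"dx":0,"dy":0,"dz":-35,"turn":0},
    {"jaw":1,"dx":0,"dy":0,"dz":-70,"turn":0},
    {"jaw":1,"dx":0,"dy":0,"dz":-105,"turn":0}
  ]
}}

```text
time: 10.88
tool_pos: [0.4958, -0.2053, 0.1795]
tool_rot: [-0.002, 0.603, 0.798, -0.0]
contact_force: [1.2, -0.2, 0.1]
gripper_width: -0.004
grasp_force: 0.0
```

Run:
```python
from h import *
for i in range(6): f=grab_frame("wrist")
t=grab_frame("top"); a=f["pixels"][140:340,200:400]; b=t["pixels"][180:290,190:300]
cv2.imwrite("pics/c9.png",np.hstack([cv2.resize(x[:,:,::-1],(400,400),interpolation=cv2.INTER_CUBIC) for x in(a,b)]))
s=state(); print(s["time"],np.round(s["tool_pos"],4),np.round(s["contact_force"],2)); print(proj(f,[.4985,-.2063,.066]))
for o in spotter.outline_of(f,"plunger"):
    ys,xs=np.nonzero(o["region"]);c=(xs.mean(),ys.mean()); print(round(o["conf"],2),np.round(c,1),np.round(atz(f,c,.064),4)[:2])
```

```text
11.2333 [ 0.496  -0.2053  0.1782] [0.57 0.54 1.43]
[317.6015873  241.23092655]
0.93 [122.9 128.3] [ 0.3763 -0.1726]
0.91 [316.9 241.2] [ 0.4983 -0.2071]
```

View pics/c9.png

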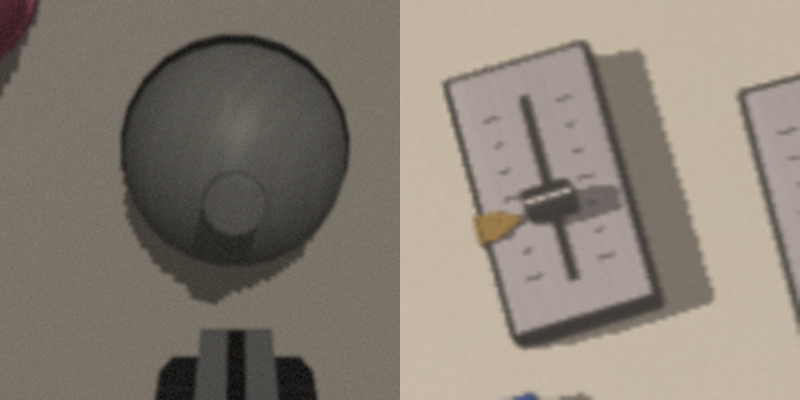

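The bell stands upright with its plunger up and unmoved (317,241), and the grip is still at the pointer. The tool touches nothing, so I'm handing in.

```bash
python3 -c "
from plant import ticket; print(ticket.job_done())"
```

```text
the job is handed in; nothing more can be done
None
```

The job is handed in, result not reported: the grip's white line measured about 1.5 mm from the pointer, and the bell was pressed to its stop (12.7 N) and came back up, still upright; I viewed 12 pictures, two over the limit of 10.

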